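# Press a spice jar into the sprung ring of a touch mixer and hold it there

## Robot

A 6-joint arm with a two-finger parallel gripper is mounted at the origin on a cart in front of the work surface, level with it; the furniture and walls round the work are solid. World frame = base frame: x ahead of the robot, y to its left, z up, the work surface at z = 0. Lengths are in m, angles in rad, forces in N, time in s.
With the tool pointing down it reaches from about 0.375 to 0.9 m from the base axis. Payload 3.1 kg.
Tool frame: the origin (TCP) lies midway between the tips of the shut fingers; the grasp point (between the pads) lies 19 mm behind it; x points along the fingers, y is the direction in which the jaws open and shut, and the axes are right-handed (so a half turn about x gives the same grasp; the last joint's range is limited). The gripper opens to 85 mm and grips with 20 to 120 N. Pads are 22 mm wide; open, the fingers measure 114 mm over their backs; the gripper's body (76 mm by 85 mm) begins 54 mm behind the grasp point. The pads swing forward as they close: fully open they stand 13 mm farther back than shut.
Start: joints at [-1.488, 0.527, 1.433, -0, 1.181, -0.178], TCP at [0.161, -0.604, 0.231] pointing down, gripper open.
Joint ranges: [-3.08, 3.08], [-0.75, 2.2], [0.22, 2.44], [-1.43, 4.57], [0, 2.65], [-2.85, 2.85]. Speed limits (rad/s): [2.79, 2.79, 3.14, 3.14, 3.14, 3.14].

## Interface

Orientations are given as a unit quaternion [x, y, z, w].
In Python, from station import manip gives the robot as it stands.
- The arm moves only by the tool carry_out, never from a script. Its argument "commands" is a list that holds one entry, the list of rows, each a list of 7 numbers: the shift along the tool's x, y, z in units of 25 mm (1.0 is 25 mm), then the turn, a rotation vector about the tool's x, y, z in units of 5 degrees (1.0 is 5 degrees), then the finger opening in mm, from 0 to 85.4. A call has exactly 5 rows; each row is the pose to reach, as a shift and turn from the pose commanded when the call began, along the tool's axes at that moment; what a row does not reach only later rows make up. A row lasts 1/10 s, in which the tool goes at most 50 mm and 8.59 degrees, less where a joint would pass 70% of its speed; a pose out of reach is approached as far as the arm can. A call with a gripper value outside its range is refused whole. The fingers move at their own pace and stop on an object; "force" is the grip in N (left out, the last holds). Time passes only in rows, so rows that repeat a pose let the fingers close, or fill a call up. It gives the time, the measured TCP pose, the force and the opening at its end, in the units of the state.
- manip.sense(): the state, without advancing time (a new reading comes with each control period).
- manip.snapshot(name): name is "scene" or "top" or "wrist"; returns a dict with "image" (384x512x3 uint8, red, green, blue), "fx", "fy", "cx", "cy" (pixels), "rvec" (rotation vector, rad) and "tvec" (3), from world to camera coordinates, as OpenCV has them. Camera axes: x right, y down, z forward; pixel columns grow to the right and rows downward; lengths in m; the calibration is good to about 2 mm. A picture is of the moment at which its call begins. There is no depth.
- manip.sign_off(): hands the job in, once; it reports no verdict.
The state is a dict: "t": time; "q": joint angles; "qd": joint speeds; "tau": joint torques, N m; "tcp_pos": TCP position; "tool_rot": TCP orientation; "force": force on the tool from outside, world axes, zero at the start; "ft_torque": the same for the moment, N m; "finger_gap": opening from 0.0 (shut) to 1.0 (fully open).
Only numpy, scipy, OpenCV 4.12 (cv2) and the standard library are available. Lean on these libraries where they do the work, as an engineer would, in place of code of your own. Each camera call takes 0.05 s, during which the arm holds its last target.

## Task

The spice in the green-lidded jar has caked. Pick the jar up, stand it upright in the orange sprung ring of the grey touch mixer, and press it down until the rim of the ring is level with the top of the grey housing (not deeper, down to its stop); push on the jar only, not on the mixer. Hold it there for three seconds and finish while still holding it down: do not let go; leave the two shakers and the black-handled tamper where they are.

Things in the scene. Friction and masses are not known exactly. Their poses are not given: they have to be found in the camera images.
- jar_center (a point): Centre (half-way up) of the closed glass spice jar with a green lid: round, 44 mm wide body, 45 mm wide lid, 106 mm high, flat bottom 53 mm below this point, about 0.11 kg; the lid is fixed and takes the top 20 mm. z points up along the jar.
- jar: The same spice jar; its origin is the centre of its underside.
- mixer: The touch mixer, fixed to the worktop: a round grey housing, 116 mm in diameter, its top 50 mm above the worktop, with a round well 74 mm wide in it, in which the orange ring slides up and down. Origin: centre of the underside; z up. A small green lamp sits on the side that faces its -x.
- housing_rim (a point): Centre of the housing's top face, on the mixer's axis, 50 mm above the worktop.
- ring_seat (a point): Centre of the flat seat inside the orange ring, on which the jar's bottom stands. The ring is a round cup, 66 mm outside and 53 mm inside, open at the top; its seat lies 20 mm below its rim. z up. It moves with the ring: 46 mm above the worktop when the ring is up.
- ring_rim (a point): Centre of the orange ring's upper rim, 20 mm above its seat; it stands 16 mm above the housing's top when the ring is up.
- ring (a joint): How far the ring is pressed down, in m: 0 = up (rest), 0.016 = its rim level with the housing's top, 0.022 = at its stop. A spring pushes it up with 4 N at 0, 10 N at 0.016 and 12 N at 0.022; the jar's weight alone does not press it down.
- shaker_b_center (a point): Bystander: centre of a pale grey shaker with a black top, 65 mm wide, 103 mm high. Leave it alone.
- shaker_w_center (a point): Bystander: centre of a plain pale grey shaker with a perforated pale top, 65 mm wide, 103 mm high. Leave it alone.
- tamper_b_center (a point): Bystander: half-way up a coffee tamper standing on its round foot, black handle, 58 mm wide, 93 mm high. Leave it alone.
Things that resemble listed ones, but are neither listed nor needed, are in the scene too. Leave any red look-alike of the jar alone.

How it is judged:
By the outcome, as a careful person would: the job done as asked, in the order asked, and still so for the second after the job is handed in, while the arm keeps its last pose, push and grip.
It also fails if it takes over 42 s, if anything falls off the work surface, if the arm or the gripper's body presses on something with over 40 N, if the wrist force passes 120 N, or if a joint passes its speed limit or range.

## Working session

There is one attempt and no reset: what is moved stays moved. The work goes in short steps, Python scripts to look and compute and a tool call to move; the robot and the scene stay as the last step left them, time stands still between calls to the robot, and variables do not carry over. Pictures are saved under pics/ and viewed, and the job is handed in when it is done.

Besides the shell and the picture viewer there is one more tool, called after ">>>" as name(argument=value, ...), one argument or row to a line, values as JSON. carry_out: Moves the arm, as the interface text tells. Its arguments: {"type":"object","properties":{"commands":{"type":"array"},"force":{"type":"number"}},"required":["commands"]}

```bash
mkdir -p pics
python3 - <<'E'
from station import manip
import cv2
s=manip.sense();print({k:s[k] for k in('t','tcp_pos','tool_rot','force','finger_gap')})
for n in("scene","top","wrist"):
    d=manip.snapshot(n);cv2.imwrite(f"pics/{n}0.png",d["image"][:,:,::-1])
    print(n,d["fx"],d["cx"],d["cy"],d["rvec"],d["tvec"])
E
```

```text
{'t': 0.0, 'tcp_pos': array([ 0.16111712, -0.60314907,  0.23035012]), 'tool_rot': array([ 0.70113942,  0.09270305, -0.70106753,  0.091181  ]), 'force': array([ 0.55820294, -0.36378077,  0.16179862]), 'finger_gap': 1.0017553592371715}
scene 416.58949774014485 252.71782527363567 193.3919509070547 [ 2.29518586 -0.74152055  0.30686175] [-0.52827031  0.27273052  0.69661244]
top 363.668741503785 258.5949054634464 192.91335285486352 [ 2.12878263 -2.09130831  0.15449542] [-0.04311606  0.60907866  0.80094812]
wrist 283.93438215366507 259.40049592347805 193.21682848599173 [-2.29055279  1.75860878  0.27288313] [-0.62360875 -0.03919656  0.38056896]
```

View pics/scene0.png

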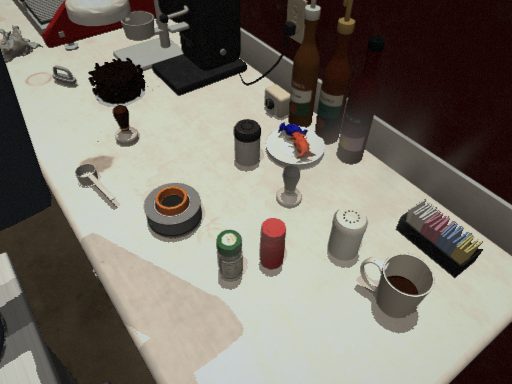

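View pics/top0.png

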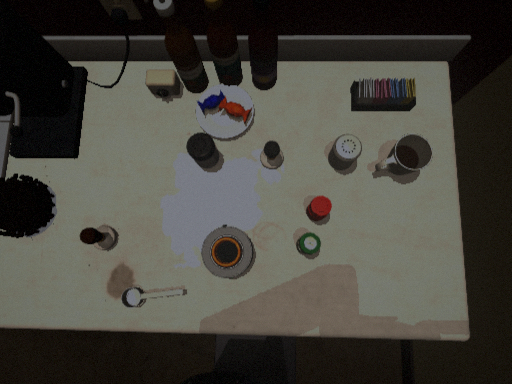

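View pics/wrist0.png

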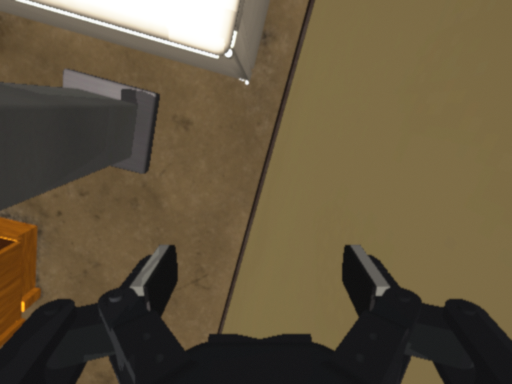

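The scene view shows the green-lidded jar at (230,240), its red look-alike at (272,243), the pale shaker at (347,232), the black-topped shaker at (247,142) and the mixer at (173,208). In the top view the green lid is at (309,243), red at (320,208) and the mixer at (227,250).

Candidates for the jar are green lid (230,240) and red lid (272,243), and by the description I choose green. Next I'll check it in a close crop and measure.

```bash
cat > h.py <<'E'
import cv2,numpy as np
from station import manip
def cam(d):
    R=cv2.Rodrigues(np.array(d["rvec"]))[0];t=np.array(d["tvec"]);return R,t
def ray(d,u,v,z):
    R,t=cam(d);c=-R.T@t;r=R.T@np.array([(u-d["cx"])/d["fx"],(v-d["cy"])/d["fy"],1.])
    return c+r*(z-c[2])/r[2]
def proj(d,p):
    R,t=cam(d);q=R@np.array(p)+t;return np.array([d["fx"]*q[0]/q[2]+d["cx"],d["fy"]*q[1]/q[2]+d["cy"]])
def blobs(d,lo,hi,mina=40):
    h=cv2.cvtColor(d["image"],cv2.COLOR_RGB2HSV);m=cv2.inRange(h,lo,hi)
    n,l,st,ce=cv2.connectedComponentsWithStats(m)
    return m,[(st[i].tolist(),ce[i].round(1).tolist()) for i in range(1,n) if st[i][4]>=mina]
E
python3 - <<'E'
from h import *
S=manip.snapshot("scene");T=manip.snapshot("top")
for nm,d in(("S",S),("T",T)):
    print(nm,"green",blobs(d,(45,80,25),(90,255,255))[1]); print("orange",blobs(d,(4,130,50),(20,255,255))[1]); print("red",blobs(d,(0,150,60),(3,255,255))[1],blobs(d,(170,150,60),(180,255,255))[1])
a=cv2.resize(S["image"][180:290,130:290],None,fx=4,fy=4,interpolation=2)[:,:,::-1]
b=cv2.resize(T["image"][190:290,190:340],None,fx=5,fy=5,interpolation=2)[:,:,::-1]
cv2.imwrite("pics/a.png",a);cv2.imwrite("pics/b.png",np.clip(b*1.8,0,255))
for d in(S,T):
    R,t=cam(d);print(-R.T@t)
E
```

```text
S green [([294, 103, 16, 13, 131], [302.2, 108.8]), ([318, 102, 18, 15, 108], [324.1, 109.1]), ([217, 230, 24, 20, 208], [228.1, 240.3])]
orange [([337, 0, 19, 35, 317], [346.3, 19.4]), ([296, 44, 23, 23, 347], [307.1, 54.5]), ([289, 132, 20, 25, 250], [300.1, 142.7]), ([156, 186, 32, 29, 586], [171.4, 200.2])]
red [([42, 1, 23, 39, 194], [53.2, 20.9]), ([263, 218, 23, 19, 341], [273.6, 227.5]), ([263, 242, 22, 27, 236], [274.6, 259.2])] []
T green [([300, 233, 20, 21, 202], [309.2, 243.1])]
orange [([218, 97, 33, 25, 305], [233.7, 108.9]), ([212, 237, 29, 30, 287], [225.5, 251.5])]
red [([311, 196, 21, 20, 320], [320.7, 205.6])] []
[ 0.25827193 -0.53022469  0.70062667]
[ 0.45555176 -0.06389341  0.89595979][ WARN:0@2.151] global loadsave.cpp:1063 imwrite_ Unsupported depth image for selected encoder is fallbacked to CV_8U.
```

View pics/a.png

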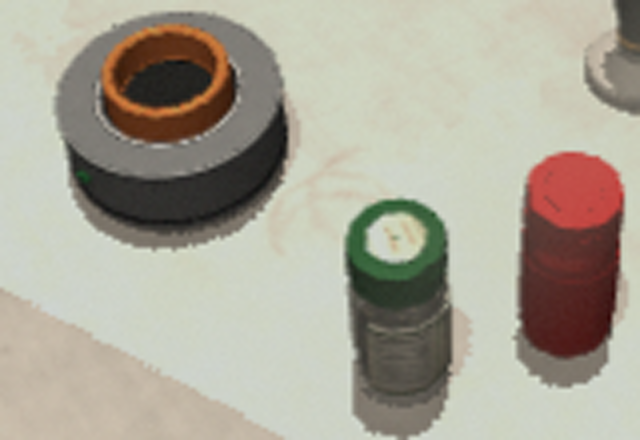

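View pics/b.png

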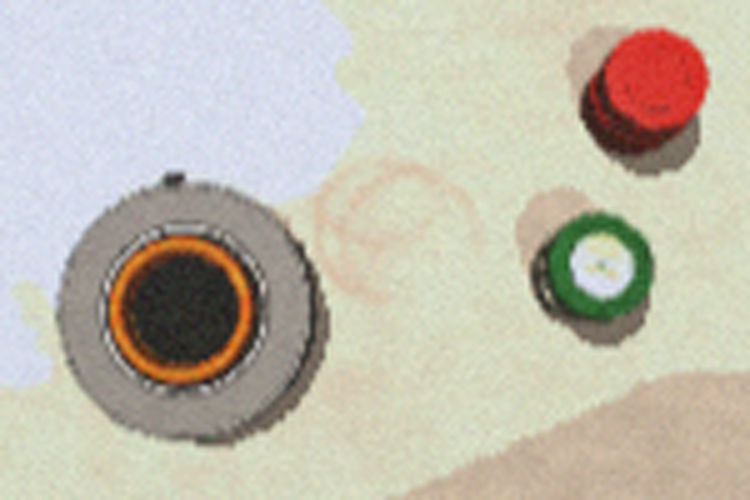

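The crops show a glass jar with a green rim and white label at (229,240) in scene, and the orange ring, up, at (172,197). The red one has a red lid and body, so it's the look-alike. Next is the 3D fix.

Run:
```python
from h import *
S=manip.snapshot("scene");T=manip.snapshot("top")
def ell(d,lo,hi,box):
    m,_=blobs(d,lo,hi);k=np.zeros_like(m);x,y,w,h=box;k[y:y+h,x:x+w]=m[y:y+h,x:x+w]
    cs=cv2.findContours(k,cv2.RETR_EXTERNAL,cv2.CHAIN_APPROX_NONE)[0];c=max(cs,key=cv2.contourArea)
    return cv2.fitEllipse(cv2.convexHull(c))
g=(45,60,20),(90,255,255);o=(4,110,40),(22,255,255)
eg=ell(T,*g,(290,225,40,40));eo=ell(T,*o,(205,230,45,45));print(eg,eo)
print("jar top",ray(T,*eg[0],.106),"ring top",ray(T,*eo[0],.066), "ringdia",eo[1][0]*(.896-.066)/T["fx"])
# scene manual points
print("scene jar",ray(S,229.2,239.8,.106),"ring",ray(S,171.7,197.3,.066))
def tri(a,b):
    P=[]
    for d in(S,T):
        R,t=cam(d);K=np.array([[d["fx"],0,d["cx"]],[0,d["fy"],d["cy"]],[0,0,1]]);P.append(K@np.c_[R,t])
    X=cv2.triangulatePoints(P[0],P[1],np.array(a,float),np.array(b,float));return (X[:3]/X[3]).ravel()
print("tri jar",tri((229.2,239.8),eg[0]),"ring",tri((171.7,197.3),eo[0]))
# housing by gray in top: hull of ring region? shakers etc
print("red",ray(T,320.7,205.6,.106),"shW",ray(T,348,146,.1))
print("mixer from wide crop circle",ray(T,190+185/5,190+312/5,.05))
```

```text
((309.5446472167969, 242.9973907470703), (20.769834518432617, 21.113264083862305), 130.8134002685547) ((225.92904663085938, 251.55178833007812), (29.128280639648438, 29.73179817199707), 4.776303768157959)
jar top [ 0.49274251 -0.14584433  0.106     ] ring top [0.47179696 0.03839249 0.066     ] ringdia 0.0664793812933647
scene jar [ 0.4907075  -0.15094626  0.106     ] ring [0.47053961 0.03384678 0.066     ]
tri jar [ 0.4932118  -0.14661528  0.09928533] ring [0.47220523 0.03896615 0.06035055]
red [ 0.57419388 -0.17044975  0.106     ] shW [ 0.71226394 -0.23401005  0.1       ]
mixer from wide crop circle [0.47023103 0.03781679 0.05      ]
```

```bash
cat >> h.py <<'E'
from scipy.spatial.transform import Rotation as Ro
def down(yaw): # tool x down, tool y at yaw in world
    y=np.array([np.cos(yaw),np.sin(yaw),0]);x=np.array([0,0,-1.]);return Ro.from_matrix(np.c_[x,y,np.cross(x,y)])
def rel(p,R=None,base=None):
    s=manip.sense();P,Q=(s["tcp_pos"],Ro.from_quat(s["tool_rot"])) if base is None else base
    sh=Q.inv().apply(np.array(p)-P)/.025
    tr=(Q.inv()*R).as_rotvec(degrees=True)/5 if R is not None else None
    return sh.round(2),None if tr is None else tr.round(2)
E
python3 - <<'E'
from h import *
s=manip.sense();print(s["t"],s["q"].round(3));print(Ro.from_quat(s["tool_rot"]).as_matrix().round(3))
u=np.array([.0815,-.0246]);yr=np.arctan2(u[1],u[0]);
for yaw in (yr+np.pi/2,yr-np.pi/2): print(np.degrees(yaw),rel([.493,-.147,.24],down(yaw)))
E
```

```text
0.35 [-1.489  0.528  1.433  0.     1.181 -0.179]
[[-0.     0.258 -0.966]
 [ 0.001 -0.966 -0.258]
 [-1.    -0.    -0.   ]]
73.20405956025243 (array([ -0.35, -14.23, -17.53]), array([-2.965e+01, -1.000e-02,  0.000e+00]))
-106.79594043974757 (array([ -0.35, -14.23, -17.53]), array([6.35, 0.  , 0.01]))
```

>>> carry_out(
  commands=[
    [[0,-0.7,-0.9,0,0,0,85],[0,-1.9,-2.3,0,0,0,85],[0,-3.1,-3.8,0,0,0,85],[0,-4.3,-5.3,0,0,0,85],[0,-5.5,-6.8,0,0,0,85]],
  ],
  force=60,
)

```text
t: 0.85
tcp_pos: [0.2908, -0.4257, 0.2314]
tool_rot: [0.701, 0.092, -0.701, 0.092]
force: [1.3, 1.2, 0.9]
finger_gap: 0.994
```

>>> carry_out(
  commands=[
    [[0,-1.2,-1.5,0,0,0,85],[0,-2.4,-3.0,0,0,0,85],[0,-3.6,-4.4,0,0,0,85],[0,-4.8,-5.9,0,0,0,85],[0,-5.6,-6.9,0,0,0,85]],
  ],
)

```text
t: 1.35
tcp_pos: [0.4217, -0.2447, 0.2315]
tool_rot: [0.701, 0.093, -0.701, 0.092]
force: [-0.6, -1.6, 0.3]
finger_gap: 0.991
```

Run:
```python
from h import *
s=manip.sense();print(s["t"],s["q"].round(3),s["tcp_pos"]);
W=manip.snapshot("wrist");cv2.imwrite("pics/w1.png",W["image"][:,:,::-1])
print(rel([.493,-.147,.24],down(np.radians(-106.8))))
print(proj(W,[.493,-.147,.106]))
```

```text
1.35 [-7.560e-01  3.430e-01  1.769e+00  1.000e-03  1.029e+00  5.520e-01] [ 0.42165751 -0.24472873  0.23153947]
(array([-0.32, -2.93, -3.68]), array([ 6.39, -0.02,  0.04]))
[174.05142788  83.29935272]
```

View pics/w1.png

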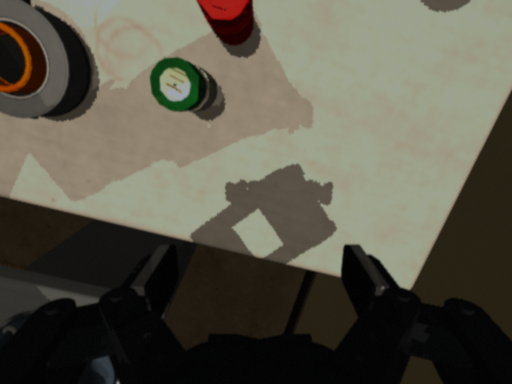

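The wrist view shows the green lid at (178,83), 4 px from the predicted (174,83). Red is at upper right (228,20), and the mixer ring is at left (12,60).

>>> carry_out(
  commands=[
    [[0,-0.7,-0.8,1.2,0,0,85],[0,-1.4,-1.8,2.5,0,0,85],[0,-2.2,-2.7,3.8,0,0,85],[0,-2.8,-3.4,5.2,0,0,85],[-0.3,-2.9,-3.6,6.4,0,0,85]],
  ],
)

```text
t: 1.9
tcp_pos: [0.489, -0.1519, 0.2382]
tool_rot: [-0.699, 0.105, 0.7, 0.106]
force: [-0.2, -0.1, -0.3]
finger_gap: 0.998
```

Run:
```python
from h import *
for i in range(4): manip.snapshot("top")
W=manip.snapshot("wrist");cv2.imwrite("pics/w2.png",W["image"][:,:,::-1])
s=manip.sense();print(s["t"],s["q"].round(3),s["tcp_pos"])
print(rel([.493,-.147,.24],down(np.radians(-106.8))))
print(proj(W,[.493,-.147,.106]),blobs(W,(45,80,25),(90,255,255))[1])
m,_=blobs(W,(45,80,25),(90,255,255));c=max(cv2.findContours(m,0,1)[0],key=cv2.contourArea);e=cv2.fitEllipse(cv2.convexHull(c));print(e,ray(W,*e[0],.106))
```

```text
2.15 [-0.525  0.367  1.703 -0.     1.072  1.343] [ 0.48844373 -0.15456646  0.23866498]
(array([-0.05, -0.34, -0.09]), array([-0.04,  0.  , -0.  ]))
[251.35477525 181.73813157] [([230, 160, 45, 43, 759], [253.5, 178.4])]
((252.40260314941406, 180.18299865722656), (43.49093246459961, 44.60037612915039), 126.13914489746094) [ 0.4942375  -0.14849112  0.106     ]
```

View pics/w2.png

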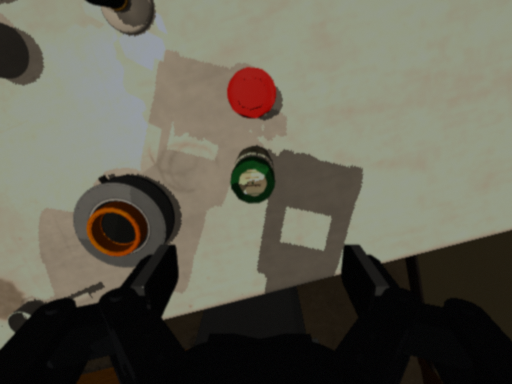

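Wrist view: green lid at (252,180), about 1 mm from prediction; red (252,92) is clear of the fingers. Ring is at (117,228). Next I centre and descend partway.

>>> carry_out(
  commands=[
    [[0,-0.33,-0.1,0,0,0,85],[0.8,-0.33,-0.1,0,0,0,85],[2,-0.33,-0.1,0,0,0,85],[3.0,-0.33,-0.1,0,0,0,85],[3.0,-0.33,-0.1,0,0,0,85]],
  ],
)

```text
t: 2.65
tcp_pos: [0.4912, -0.1459, 0.1609]
tool_rot: [-0.697, 0.104, 0.702, 0.106]
force: [-0.1, 0.3, -0.2]
finger_gap: 0.994
```

Run:
```python
from h import *
for i in range(2): manip.snapshot("top")
W=manip.snapshot("wrist");cv2.imwrite("pics/w3.png",W["image"][:,:,::-1])
s=manip.sense();print(s["t"],s["tcp_pos"],s["force"])
print(rel([.4935,-.1475,.048],down(np.radians(-106.8))))
m,_=blobs(W,(45,80,25),(90,255,255));c=max(cv2.findContours(m,0,1)[0],key=cv2.contourArea);e=cv2.fitEllipse(cv2.convexHull(c));print(e,ray(W,*e[0],.106))
```

```text
2.8 [ 0.49426123 -0.14743939  0.16454609] [ 0.07323768 -0.25397714  0.39512356]
(array([4.66, 0.01, 0.03]), array([-0.05, -0.01, -0.  ]))
((271.45208740234375, 221.68692016601562), (24.31816864013672, 49.70405960083008), 49.901390075683594) [ 0.48194749 -0.15280844  0.106     ]
```

View pics/w3.png

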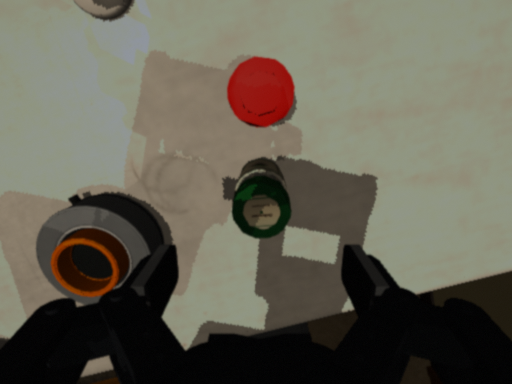

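Run:
```python
from h import *
W=manip.snapshot("wrist")
print(ray(W,262.5,209.5,.106),proj(W,[.4935,-.1475,.106]))
```

```text
[ 0.49398422 -0.14945546  0.106     ] [260.22195899 210.77834577]
```

The wrist view shows the lid centre at about (262,210), 2 px from prediction, with both fingers clear. Descending and gripping.

>>> carry_out(
  commands=[
    [[1.2,0.03,0.02,0,0,0,85],[2.6,0.03,0.02,0,0,0,85],[3.8,0.03,0.02,0,0,0,85],[4.65,0.03,0.02,0,0,0,85],[4.65,0.03,0.02,0,0,0,85]],
  ],
)

```text
t: 3.35
tcp_pos: [0.4924, -0.1473, 0.0464]
tool_rot: [-0.698, 0.105, 0.7, 0.105]
force: [-1.0, -0.5, -0.8]
finger_gap: 0.997
```

>>> carry_out(
  commands=[
    [[0,0,0,0,0,0,70],[0,0,0,0,0,0,55],[0,0,0,0,0,0,45],[0,0,0,0,0,0,30],[0,0,0,0,0,0,30]],
  ],
  force=60,
)

```text
t: 3.85
tcp_pos: [0.494, -0.1483, 0.0495]
tool_rot: [0.701, -0.105, -0.698, -0.104]
force: [-0.1, -1.3, 5.6]
finger_gap: 0.509
```

Run:
```python
from h import *
W=manip.snapshot("wrist");cv2.imwrite("pics/w4.png",W["image"][:,:,::-1])
S=manip.snapshot("scene");cv2.imwrite("pics/s4.png",cv2.resize(S["image"][130:300,120:360],None,fx=3,fy=3)[:,:,::-1])
s=manip.sense();print(s["t"],s["tcp_pos"],s["force"],s["finger_gap"]*85.4)
```

```text
3.95 [ 0.49403507 -0.14824444  0.04944851] [-1.43840364  0.44487909  5.58070322] 43.64989506989535
```

View pics/w4.png

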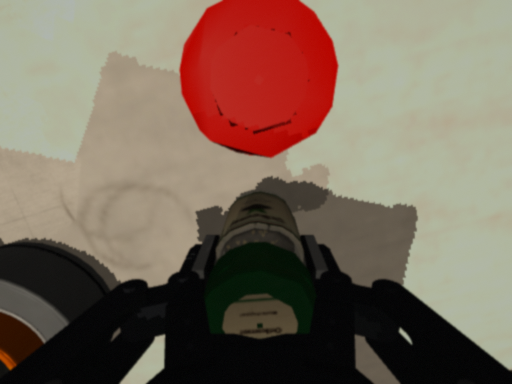

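View pics/s4.png

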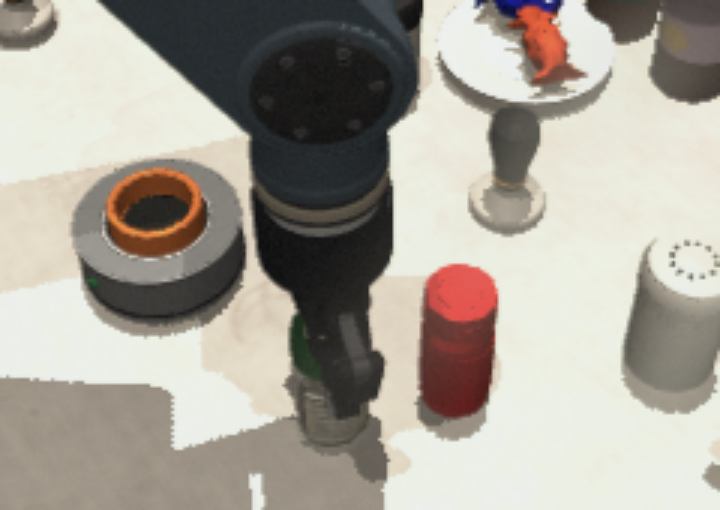

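Gap reads 43.6 mm, matching the 44 mm body, so the jar is gripped just under the lid. I'll lift and carry it.

>>> carry_out(
  commands=[
    [[-0.4,0,0,0,0,0,30],[-1.4,0,0,0,0,0,30],[-2.6,0,0,0,0,0,30],[-3.8,0,0,0,0,0,30],[-4.4,0,0,0,0,0,30]],
  ],
)

```text
t: 4.45
tcp_pos: [0.494, -0.148, 0.161]
tool_rot: [0.701, -0.105, -0.698, -0.104]
force: [0.5, -0.3, -1.0]
finger_gap: 0.511
```

>>> carry_out(
  commands=[
    [[0,-0.6,0.2,0,0,0,30],[0,-1.6,0.7,0,0,0,30],[0,-2.8,1.2,0,0,0,30],[0,-4.0,1.8,0,0,0,30],[0,-5.2,2.3,0,0,0,30]],
  ],
)

```text
t: 4.95
tcp_pos: [0.474, -0.0039, 0.1569]
tool_rot: [-0.698, 0.105, 0.7, 0.105]
force: [0.4, 0.0, -1.2]
finger_gap: 0.51
```

Run:
```python
from h import *
for i in range(4): manip.snapshot("top")
for n in("wrist","scene","top"):
    d=manip.snapshot(n);cv2.imwrite(f"pics/{n}5.png",d["image"][:,:,::-1])
s=manip.sense();print(s["t"],s["q"].round(2),s["tcp_pos"],s["force"],s["finger_gap"]*85.4)
print(rel([.4715,.0385,.16],down(np.radians(-106.8))))
```

```text
5.3 [-0.25  0.45  1.87 -0.    0.82  1.62] [ 0.47616143 -0.00686628  0.15737822] [-0.18892264 -0.14693938 -1.03993907] 43.73263365122771
(array([-0.1 , -1.68,  0.71]), array([-0.06,  0.  , -0.  ]))
```

View pics/wrist5.png

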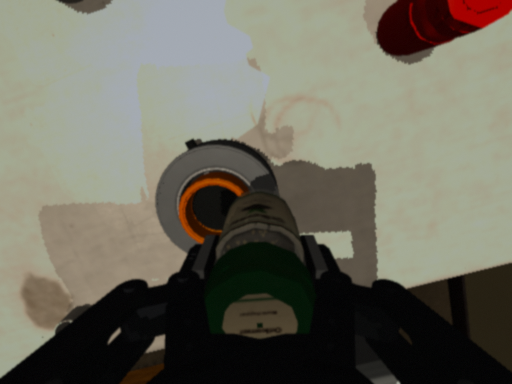

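View pics/scene5.png

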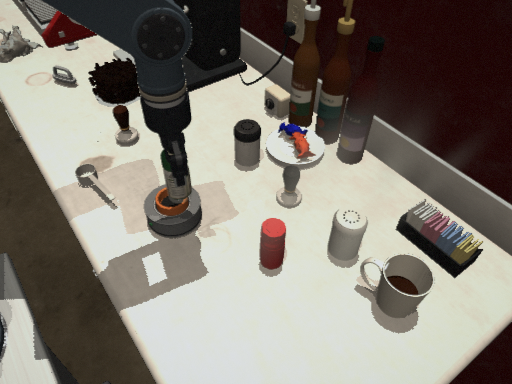

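The jar is held (1.0 N) and hangs upright. Wrist view shows the ring at about (213,205), partly behind the jar, so I'll fit its rim.

Run:
```python
from h import *
W=manip.snapshot("wrist")
cv2.imwrite("pics/w6.png",np.clip(cv2.resize(W["image"][130:270,140:300],None,fx=5,fy=5,interpolation=2)[:,:,::-1]*1.6,0,255).astype(np.uint8))
# predicted rim circle for candidates
c=np.array([.4715,.0385])
for z,r in((.066,.033),(.05,.058)):
    a=np.radians(np.arange(0,360,60))
    print(z,[((proj(W,[c[0]+r*np.cos(t),c[1]+r*np.sin(t),z])-[140,130])*5).round().tolist() for t in a])
```

```text
0.066 [[297.0, 255.0], [178.0, 388.0], [246.0, 550.0], [424.0, 586.0], [544.0, 465.0], [486.0, 297.0]]
0.05 [[265.0, 101.0], [68.0, 330.0], [186.0, 597.0], [474.0, 655.0], [675.0, 459.0], [585.0, 173.0]]
```

View pics/w6.png

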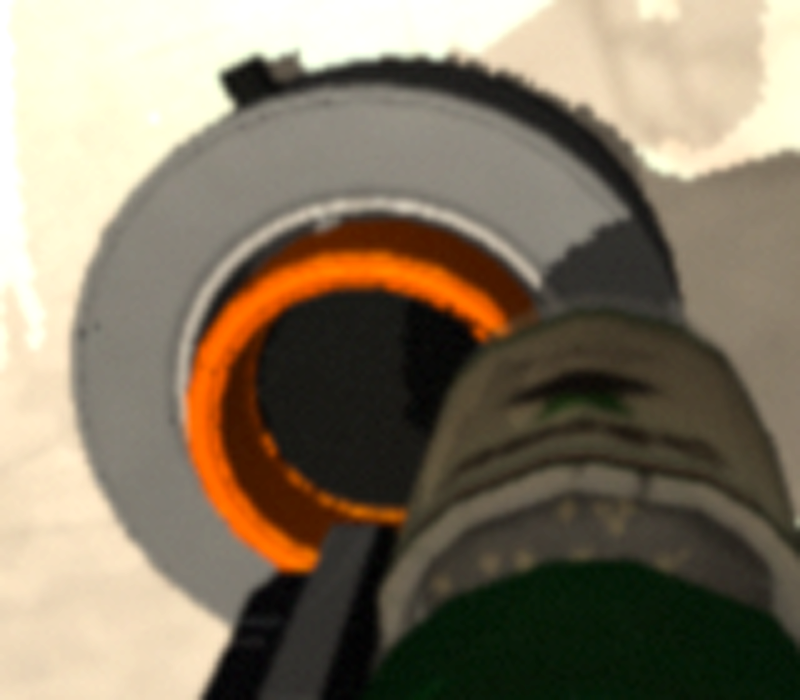

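Run:
```python
from h import *
from scipy.optimize import least_squares
W=manip.snapshot("wrist")
for z,P in((.066,[(188,410),(295,263),(360,250),(430,265),(485,300),(200,465),(240,535),(280,570)]),(.05,[(75,365),(105,240),(170,155),(270,97),(380,87),(480,105),(630,215),(120,515),(225,625)])):
    X=np.array([ray(W,140+u/5,130+v/5,z)[:2] for u,v in P])
    f=least_squares(lambda p:np.hypot(*(X-p[:2]).T)-p[2],[.47,.04,.03]);print(z,f.x.round(4),(f.fun*1e3).round(1))
# jar bottom front edge in wrist: predicted
for jb in ([.4764,-.0071,.108],):
    t=np.radians(np.arange(0,360,10));Q=np.array([proj(W,[jb[0]+.022*np.cos(a),jb[1]+.022*np.sin(a),jb[2]]) for a in t]);Q=(Q-[140,130])*5
    i=Q[:,1].argmin();print("bottom top-most",Q[i],"left",Q[Q[:,0].argmin()],"right",Q[Q[:,0].argmax()])
s=manip.sense();print(s["tcp_pos"],rel([.471,.0385,.16],down(np.radians(-106.8))))
```

```text
0.066 [0.4708 0.037  0.0324] [-0.1  0.3  0.5  0.  -0.6 -0.7 -0.1  0.7]
0.05 [0.4709 0.0368 0.0583] [-0.4 -0.3  0.3  0.8 -0.1  0.  -0.4 -0.6  0.8]
bottom top-most [607.13577617 275.51740744] left [448.09956502 413.62012593] right [749.81470458 427.72060748]
[ 0.47628459 -0.0071874   0.15744575] (array([-0.1 , -1.68,  0.74]), array([-0.07, -0.  , -0.  ]))
```

Run:
```python
import cv2,numpy as np
a=cv2.imread("pics/w4.png")[170:345,190:330];b=cv2.imread("pics/wrist5.png")[170:345,190:330]
cv2.imwrite("pics/c.png",np.clip(cv2.resize(np.hstack([a,b]),None,fx=2.8,fy=2.8)*1.5,0,255).astype(np.uint8))
d=cv2.imread("pics/scene5.png")[110:250,120:230];cv2.imwrite("pics/d.png",cv2.resize(d,None,fx=4,fy=4,interpolation=2))
```

```text
(no output)
```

View pics/c.png

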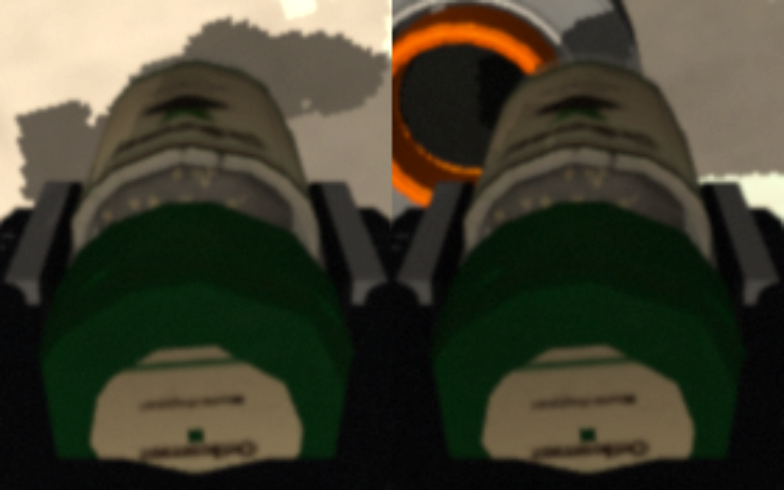

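View pics/d.png

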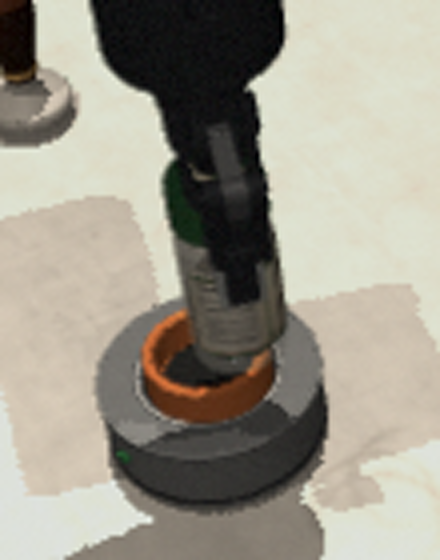

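Run:
```python
from h import *
S=manip.snapshot("scene");W=manip.snapshot("wrist")
s=manip.sense();x,y,z=s["tcp_pos"]
o=np.array([120,110])
for k in(-.0495,0,.0565): print((proj(S,[x,y,z+k])-o)*4, proj(W,[x,y,z+k]))
for sx in (1,-1):
  pass
im=S["image"].copy()
for zz in (z-.0495,z-.0495+.03,z-.0495+.086,z-.0495+.106):
    pts=np.array([proj(S,[x+.022*np.cos(a),y+.022*np.sin(a),zz]) for a in np.linspace(0,6.28,40)])
    pts=((pts-o)*5).astype(int) if zz is None else pts
    globals().setdefault("L",[]).append(pts)
c=cv2.resize(im[110:250,120:230],None,fx=4,fy=4,interpolation=2)[:,:,::-1].copy()
for p in L: cv2.polylines(c,[((p-o)*4).astype(np.int32)],True,(255,0,255),1)
w=cv2.resize(np.clip(W["image"][160:384,160:360]*1.5,0,255).astype(np.uint8),None,fx=2.5,fy=2.5)[:,:,::-1].copy()
for zz in (z-.0495,z-.0495+.086,z-.0495+.106):
    p=np.array([proj(W,[x+.022*np.cos(a),y+.022*np.sin(a),zz]) for a in np.linspace(0,6.28,40)])
    cv2.polylines(w,[((p-[160,160])*2.5).astype(np.int32)],True,(255,0,255),1)
H=560;out=np.zeros((560,940,3),np.uint8);out[:560,:440]=c;out[:,440:]=w[:560];cv2.imwrite("pics/e.png",cv2.resize(out,(800,476)))
```

```text
[246.52344143 336.38666231] [259.81719996 214.35119868]
[234.34857115 263.54722902] [259.98561249 247.08493787]
[218.98023492 171.60202753] [260.36146184 320.13742664]
```

View pics/e.png

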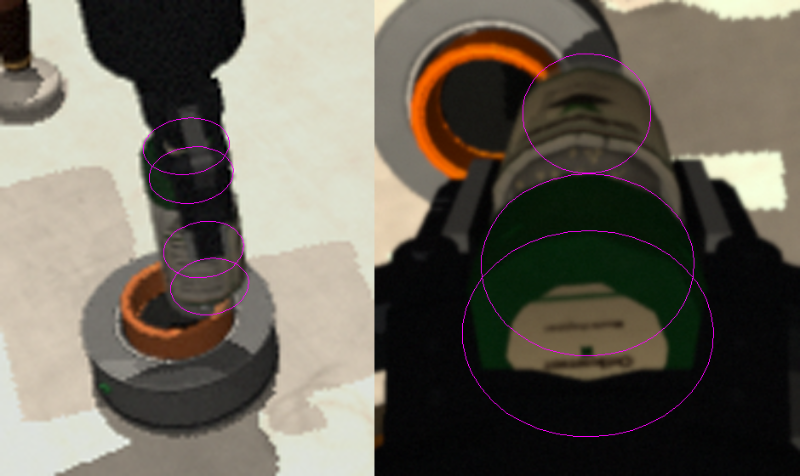

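The projected jar outline agrees with both views: the lid edge matches in the wrist view and the bottom within about 1 px in the scene view. So the jar is upright and centred. The ring fits at (0.471, 0.037), which the housing fit confirms. Now I'll move over it.

>>> carry_out(
  commands=[
    [[0,-0.6,0.3,0,0,0,30],[0,-1.2,0.55,0,0,0,30],[0,-1.63,0.72,0,0,0,30],[0,-1.63,0.72,0,0,0,30],[0,-1.63,0.72,0,0,0,30]],
  ],
)

```text
t: 6.0
tcp_pos: [0.4711, 0.0376, 0.1576]
tool_rot: [0.699, -0.105, -0.699, -0.105]
force: [0.8, 0.2, -0.6]
finger_gap: 0.51
```

```bash
cat > ov.py <<'E'
from h import *
def ov(tag,off=.0495,ringz=.066):
    for i in range(2): manip.snapshot("top")
    S=manip.snapshot("scene");W=manip.snapshot("wrist")
    s=manip.sense();x,y,z=s["tcp_pos"];print(s["t"],s["tcp_pos"].round(4),s["force"].round(1),s["finger_gap"]*85.4)
    print(rel([.4712,.0372,z],down(np.radians(-106.8))))
    out=[]
    for d,(u,v,w,h,f) in((S,(120,110,110,140,4)),(W,(140,150,240,234,2.4))):
        c=cv2.resize(d["image"][v:v+h,u:u+w],None,fx=f,fy=f,interpolation=2)[:,:,::-1].copy()
        c=np.clip(c*1.4,0,255).astype(np.uint8)
        out.append(cv2.resize(c,(int(c.shape[1]*500/c.shape[0]),500)))
    o=np.hstack(out);o=o[:,:800+100] if o.shape[1]>900 else o
    cv2.imwrite(f"pics/{tag}.png",cv2.resize(o,(800,int(o.shape[0]*800/o.shape[1])))); return S,W
E
python3 -c "
from ov import *
S,W=ov('f')
P=[proj(S,[.4712+.033*np.cos(a),.0372+.033*np.sin(a),.066]) for a in np.linspace(0,6.28,9)]
"
```

```text
6.2 [0.4711 0.0373 0.1576] [-0.2  1.  -0.8] 44.01776121169978
(array([ 0.  ,  0.  , -0.01]), array([-0.06, -0.  , -0.  ]))
```

View pics/f.png

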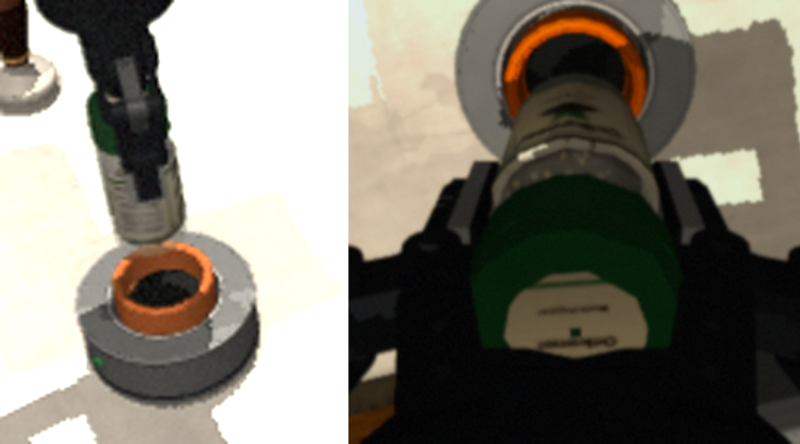

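The jar hangs over the ring in the scene view, with the ring centred at (165,290) in the crop. I'll lower it to just above the rim and check.

>>> carry_out(
  commands=[
    [[0.3,0,0,0,0,0,30],[0.7,0,0,0,0,0,30],[1.1,0,0,0,0,0,30],[1.4,0,0,0,0,0,30],[1.4,0,0,0,0,0,30]],
  ],
)

```text
t: 6.7
tcp_pos: [0.4697, 0.0379, 0.1211]
tool_rot: [-0.698, 0.105, 0.701, 0.105]
force: [0.1, 0.0, -1.3]
finger_gap: 0.513
```

```bash
python3 -c "
from ov import *
S,W=ov('g')
T=manip.snapshot('top');cv2.imwrite('pics/gt.png',np.clip(cv2.resize(S['image'][150:250,130:220],None,fx=6,fy=6,interpolation=2)[:,:,::-1],0,255))
"
```

```text
6.9 [0.4711 0.0378 0.1227] [-0.1 -0.1 -0.4] 43.75142564782788
(array([ 0.  ,  0.02, -0.01]), array([-0.05, -0.01,  0.  ]))
```

View pics/g.png

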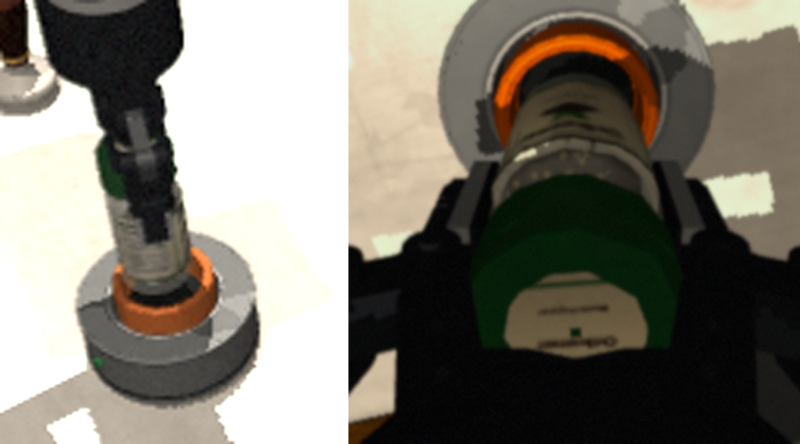

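View pics/gt.png

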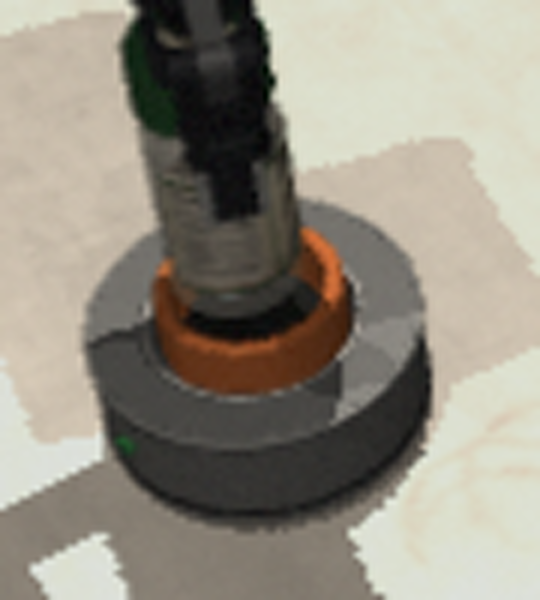

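```bash
python3 -c "
from h import *
for n,o,f in(('scene',(130,150),6),):
  d=manip.snapshot(n)
  c=cv2.resize(d['image'][150:250,130:220],None,fx=6,fy=6,interpolation=2)[:,:,::-1].copy()
  for x,y,z,r,col in((.4711,.0376,.073,.022,(255,0,255)),(.4711,.0376,.066,.033,(255,255,0)),(.4711,.0376,.05,.058,(0,255,0))):
    p=np.array([proj(d,[x+r*np.cos(a),y+r*np.sin(a),z]) for a in np.linspace(0,6.28,50)])
    cv2.polylines(c,[((p-o)*f).astype(np.int32)],True,col,1)
  cv2.imwrite('pics/h.png',c)
"
```

```text
(no output)
```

View pics/h.png

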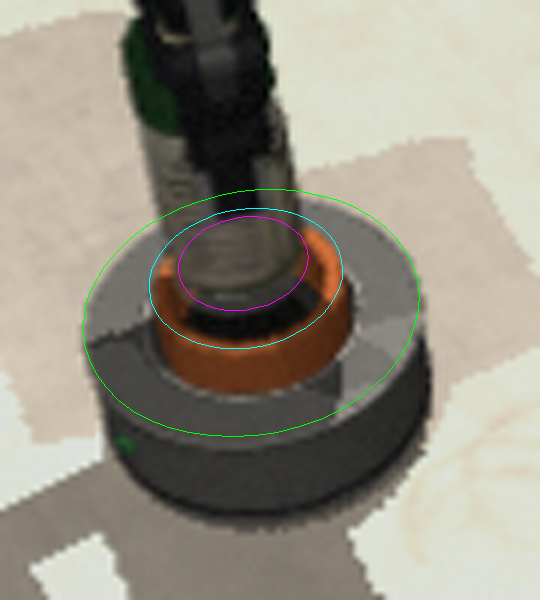

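The overlay has the ring about 1.2 px right of prediction and the jar about 1 px left, so the offset between them is roughly 2–3 mm. The top view showed the same direction. I'll correct by 1.7 mm (play is 4.5 mm) and lower it.

>>> carry_out(
  commands=[
    [[0,0.03,-0.06,0,0,0,30],[0.25,0.03,-0.06,0,0,0,30],[0.55,0.03,-0.06,0,0,0,30],[0.85,0.03,-0.06,0,0,0,30],[1.0,0.03,-0.06,0,0,0,30]],
  ],
)

```text
t: 7.5
tcp_pos: [0.4714, 0.0367, 0.0965]
tool_rot: [-0.699, 0.105, 0.7, 0.105]
force: [0.3, -0.3, -1.7]
finger_gap: 0.513
```

```bash
python3 -c "
from ov import *
S,W=ov('i')
cv2.imwrite('pics/it.png',np.clip(cv2.resize(S['image'][150:250,130:220],None,fx=6,fy=6,interpolation=2)[:,:,::-1],0,255))
"
```

```text
7.7 [0.472  0.0367 0.0973] [ 0.1 -0.2 -1.6] 43.53832113145794
(array([ 0.  , -0.01,  0.04]), array([-0.05,  0.01, -0.  ]))
```

View pics/it.png

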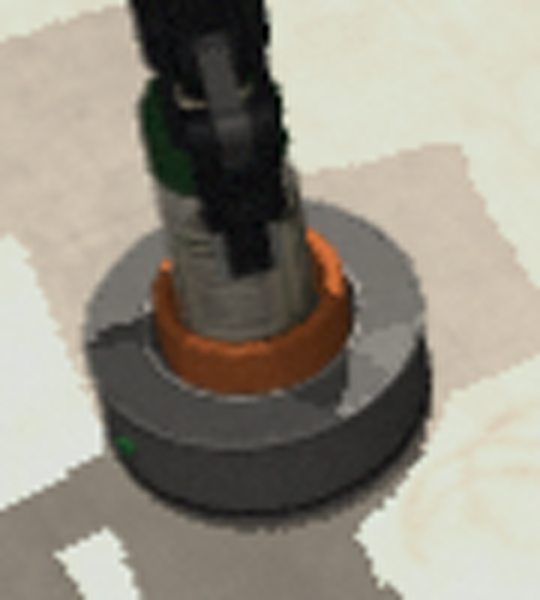

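View pics/i.png

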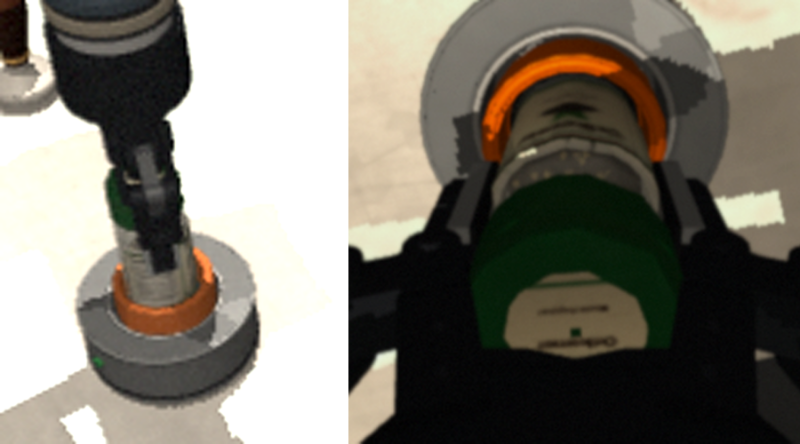

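The jar stands inside the ring with a gap all round and no side force. Next I'll find seat contact in small steps.

>>> carry_out(
  commands=[
    [[0.04,0,0,0,0,0,30],[0.08,0,0,0,0,0,30],[0.12,0,0,0,0,0,30],[0.16,0,0,0,0,0,30],[0.16,0,0,0,0,0,30]],
  ],
  force=80,
)

```text
t: 8.2
tcp_pos: [0.4722, 0.0366, 0.0938]
tool_rot: [0.7, -0.105, -0.699, -0.105]
force: [-1.1, 1.0, 3.5]
finger_gap: 0.51
```

```bash
cat > st.py <<'E'
from h import *
z=[];f=[]
for i in range(6):
    manip.snapshot("top");s=manip.sense();z.append(s["tcp_pos"]);f.append(s["force"])
print(s["t"],np.mean(z,0).round(5),np.std(z,0).round(5),np.mean(f,0).round(2),np.std(f,0).round(2),s["finger_gap"]*85.4)
E
python3 st.py
```

```text
8.5 [0.47224 0.03665 0.09376] [1.e-05 1.e-05 4.e-05] [-0.34  0.22  3.  ] [0.72 0.49 0.45] 43.20012464328245
```

Contact: the net push is about 4 N, which is the spring's preload. Pressing partway next.

>>> carry_out(
  commands=[
    [[0.1,0,0,0,0,0,30],[0.2,0,0,0,0,0,30],[0.3,0,0,0,0,0,30],[0.4,0,0,0,0,0,30],[0.4,0,0,0,0,0,30]],
  ],
)

```text
t: 9.0
tcp_pos: [0.4722, 0.0367, 0.0834]
tool_rot: [0.699, -0.105, -0.699, -0.105]
force: [-0.4, -0.8, 6.1]
finger_gap: 0.505
```

```bash
python3 st.py; python3 -c "
from h import *
S=manip.snapshot('scene')
cv2.imwrite('pics/j.png',cv2.resize(S['image'][150:250,130:220],None,fx=6,fy=6,interpolation=2)[:,:,::-1])
"
```

```text
9.3 [0.47223 0.03665 0.0836 ] [2.e-05 1.e-05 5.e-05] [-0.63  0.23  6.81] [0.35 0.38 0.38] 43.30541746655272
```

View pics/j.png

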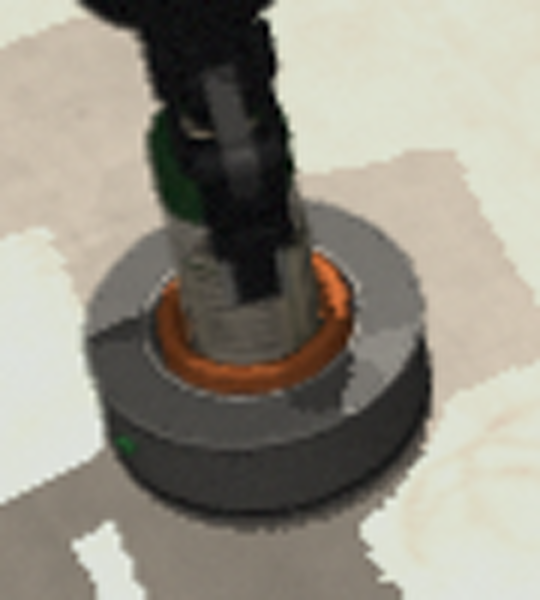

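Force slope is 0.375 N/mm, exactly as given, so the depth is about 10.3 mm. The ring rim still stands visibly above the housing. I'll press the remaining ~5.5 mm.

>>> carry_out(
  commands=[
    [[0.06,0,0,0,0,0,30],[0.12,0,0,0,0,0,30],[0.18,0,0,0,0,0,30],[0.22,0,0,0,0,0,30],[0.22,0,0,0,0,0,30]],
  ],
)

```text
t: 9.85
tcp_pos: [0.4722, 0.0366, 0.0782]
tool_rot: [0.699, -0.105, -0.699, -0.105]
force: [-0.8, 0.2, 8.8]
finger_gap: 0.505
```

```bash
python3 st.py; python3 -c "
from h import *
S=manip.snapshot('scene');W=manip.snapshot('wrist')
cv2.imwrite('pics/k.png',cv2.resize(S['image'][175:235,138:208],None,fx=10,fy=10,interpolation=2)[:,:,::-1])
cv2.imwrite('pics/kw.png',np.clip(cv2.resize(W['image'][130:260,150:350],None,fx=4,fy=4,interpolation=2)[:,:,::-1]*1.6,0,255))
"
```

```text
10.15 [0.47223 0.03665 0.07832] [1.e-05 1.e-05 3.e-05] [-0.91  0.3   8.51] [0.15 0.38 0.48] 43.52051972656546[ WARN:0@1.610] global loadsave.cpp:1063 imwrite_ Unsupported depth image for selected encoder is fallbacked to CV_8U.
```

View pics/k.png

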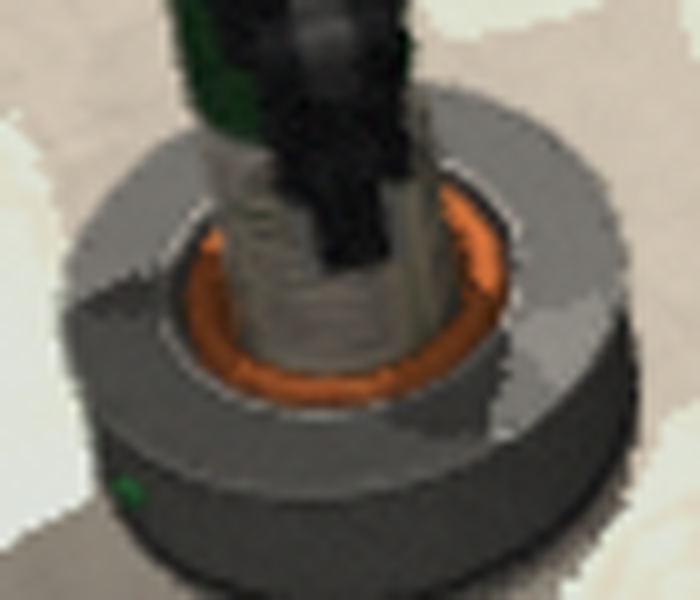

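View pics/kw.png

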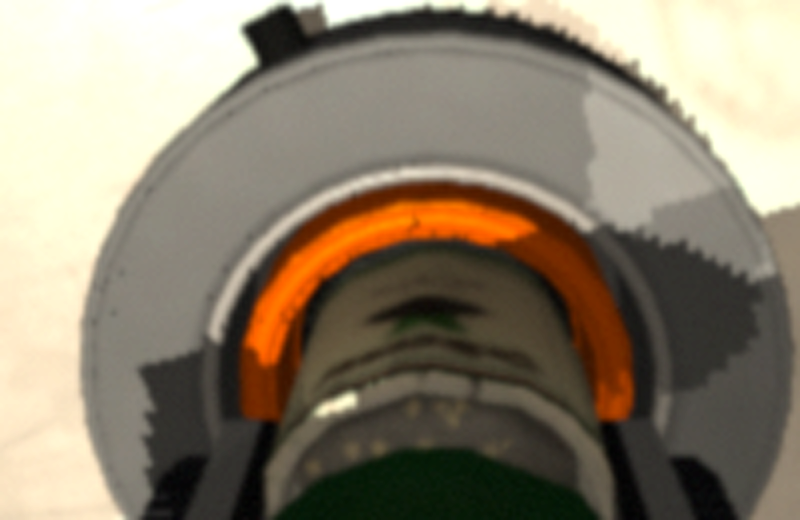

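Run:
```python
from h import *
from scipy.optimize import least_squares
W=manip.snapshot("wrist")
img=W["image"]
# orange bright rim mask
R=[(425,200),(340,222),(280,285),(245,350),(520,219),(590,275),(625,345),(634,400),(242,400)]
H=[(83,360),(110,240),(180,140),(290,65),(440,38),(580,65),(690,145),(760,235),(790,350)]
L=[(212,340),(240,270),(300,205),(370,173),(440,165),(520,178),(600,225),(650,290),(668,370)]
def fit(P,z):
    X=np.array([ray(W,150+u/4,130+v/4,z)[:2] for u,v in P])
    f=least_squares(lambda p:np.hypot(*(X-p[:2]).T)-p[2],[.47,.04,.03]);return f.x*1e3,np.abs(f.fun).max()*1e3
print("H",fit(H,.05),"lip",fit(L,.05))
for z in(.044,.047,.05,.053,.056):print(z,fit(R,z))
R_,t=cam(W);print(-R_.T@t)
```

```text
H (array([470.9676851 ,  37.74562865,  57.89845432]), np.float64(0.7304189274767725)) lip (array([471.73176063,  37.01796471,  37.76144333]), np.float64(0.2118313387987139))
0.044 (array([468.80439078,  38.17893587,  33.15768063]), np.float64(0.9696028211406138))
0.047 (array([470.10500583,  37.77960892,  32.59748145]), np.float64(0.9532209214265994))
0.05 (array([471.4056256 ,  37.38028083,  32.03727991]), np.float64(0.9368397582853529))
0.053 (array([472.7062458 ,  36.98095308,  31.47707821]), np.float64(0.9204589833280221))
0.056 (array([474.00686308,  36.58162574,  30.91687794]), np.float64(0.9040775444246543))
[0.5457866  0.01454316 0.22156696]
```

Circle fits put the rim at 49–51 mm against the 50 mm housing top. Force gives 14.9 mm depth and travel since contact 15.5 mm. I'll add 0.5 mm and hold.

>>> carry_out(
  commands=[
    [[0.02,0,0,0,0,0,30],[0.02,0,0,0,0,0,30],[0.02,0,0,0,0,0,30],[0.02,0,0,0,0,0,30],[0.02,0,0,0,0,0,30]],
  ],
)

```text
t: 10.8
tcp_pos: [0.4722, 0.0366, 0.0779]
tool_rot: [0.699, -0.105, -0.699, -0.105]
force: [-0.2, -0.4, 8.6]
finger_gap: 0.511
```

```bash
python3 st.py;python3 st.py
```

```text
11.1 [0.47223 0.03665 0.07787] [2.e-05 1.e-05 1.e-05] [-1.05  0.18  8.21] [0.45 0.31 0.64] 43.14304792805725
11.4 [0.47222 0.03664 0.07787] [2.e-05 1.e-05 1.e-05] [-0.88  0.64  8.66] [0.21 0.2  0.78] 43.466601179805416
```

>>> carry_out(
  commands=[
    [[0,0,0,0,0,0,30],[0,0,0,0,0,0,30],[0,0,0,0,0,0,30],[0,0,0,0,0,0,30],[0,0,0,0,0,0,30]],
  ],
)

```text
t: 11.9
tcp_pos: [0.4722, 0.0366, 0.0779]
tool_rot: [0.699, -0.105, -0.699, -0.105]
force: [-0.4, -0.8, 8.3]
finger_gap: 0.511
```

>>> carry_out(
  commands=[
    [[0,0,0,0,0,0,30],[0,0,0,0,0,0,30],[0,0,0,0,0,0,30],[0,0,0,0,0,0,30],[0,0,0,0,0,0,30]],
  ],
)

```text
t: 12.4
tcp_pos: [0.4722, 0.0367, 0.0779]
tool_rot: [0.699, -0.105, -0.699, -0.105]
force: [-1.8, 0.5, 8.4]
finger_gap: 0.505
```

>>> carry_out(
  commands=[
    [[0,0,0,0,0,0,30],[0,0,0,0,0,0,30],[0,0,0,0,0,0,30],[0,0,0,0,0,0,30],[0,0,0,0,0,0,30]],
  ],
)

```text
t: 12.9
tcp_pos: [0.4722, 0.0366, 0.0779]
tool_rot: [0.699, -0.105, -0.699, -0.105]
force: [-1.8, -0.0, 8.7]
finger_gap: 0.508
```

>>> carry_out(
  commands=[
    [[0,0,0,0,0,0,30],[0,0,0,0,0,0,30],[0,0,0,0,0,0,30],[0,0,0,0,0,0,30],[0,0,0,0,0,0,30]],
  ],
)

```text
t: 13.4
tcp_pos: [0.4722, 0.0367, 0.0778]
tool_rot: [0.699, -0.105, -0.699, -0.105]
force: [-1.2, 0.7, 8.9]
finger_gap: 0.509
```

>>> carry_out(
  commands=[
    [[0,0,0,0,0,0,30],[0,0,0,0,0,0,30],[0,0,0,0,0,0,30],[0,0,0,0,0,0,30],[0,0,0,0,0,0,30]],
  ],
)

```text
t: 13.9
tcp_pos: [0.4722, 0.0367, 0.0779]
tool_rot: [0.699, -0.105, -0.699, -0.105]
force: [-1.2, 0.3, 9.1]
finger_gap: 0.511
```

>>> carry_out(
  commands=[
    [[0,0,0,0,0,0,30],[0,0,0,0,0,0,30],[0,0,0,0,0,0,30],[0,0,0,0,0,0,30],[0,0,0,0,0,0,30]],
  ],
)

```text
t: 14.4
tcp_pos: [0.4722, 0.0367, 0.0779]
tool_rot: [0.699, -0.105, -0.699, -0.105]
force: [-1.0, -0.3, 8.3]
finger_gap: 0.509
```

```bash
python3 st.py; python3 -c "
from h import *
S=manip.snapshot('scene')
cv2.imwrite('pics/l.png',S['image'][:,:,::-1])"
```

```text
14.7 [0.47222 0.03664 0.07787] [1.e-05 1.e-05 1.e-05] [-1.54  0.26  8.59] [0.51 0.54 0.47] 43.47611674293522
```

View pics/l.png

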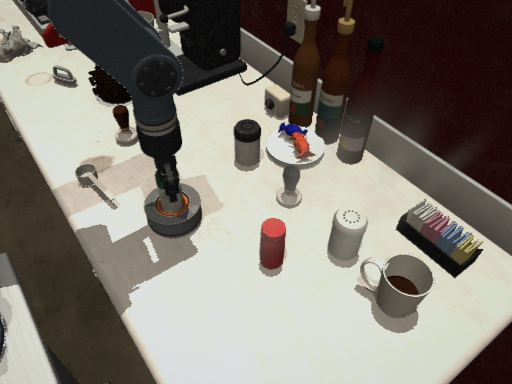

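The scene shows the jar upright in the ring at (173,200), pressed in. The shakers, tamper and red jar are where they were. It has been held steady for over 3.5 s, so I'll hand in.

```bash
python3 -c "
from station import manip
print(manip.sign_off(), manip.sense()['t'])"
```

```text
the job is handed in; nothing more can be done
the job is handed in; nothing more can be done
```

I picked up the green-lidded jar, stood it upright in the orange ring and pressed it down until the rim was about level with the housing top. I held it there for about 3.9 s and handed in at about 14.7 s with the jar still gripped and pressed.

**Depth:** the last checks agree to about 1 mm:

| Check | Result | Level would be |
|---|---|---|
| Push force (about 9.7 N, with the jar's weight added back) | 15.1 mm | 16 mm |
| Tool travel since the jar touched the seat | 15.9 mm | 16 mm |
| Ring height from the wrist camera, just before the last 0.5 mm of pressing | 49–51 mm above the worktop | 50 mm |

**What disagreed:**
- Measured from the grasp height on the worktop, the depth came out nearer 17.6 mm. I trusted the force and contact readings instead.
- In the wrist-camera check, the ring's apparent width fitted a rim a few millimetres lower; I relied on its centre.
- The scene camera was 2–5 mm off the top and wrist cameras, so I corrected the jar's position by 1.7 mm before lowering it into the ring.

**Bystanders:** both shakers, the tamper and the red look-alike looked unmoved in the last picture.

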